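# Set the diverter and sort the casting

### The arm

A 6-joint arm with a two-finger parallel gripper is mounted at the origin on the work surface; the furniture and walls round the work are solid. World frame = base frame: x ahead of the robot, y to its left, z up, the work surface at z = 0. Lengths are in m, angles in degrees, forces in N, time in s.
With the tool pointing down it reaches from about 0.25 to 0.725 m from the base axis. Payload 9.7 kg.
Tool frame: the origin (TCP) lies at the very end of the fingers, on their centre line; the grasp point (between the pads) lies 19 mm behind it; z points along the fingers, y is the line along which they close (so a half turn about z gives the same grasp; the last joint's range is limited). The gripper opens to 85 mm and grips with 20 to 120 N. Pads are 22 mm wide; open, the fingers measure 114 mm over their backs; the gripper's body (76 mm by 85 mm) begins 54 mm behind the grasp point. The pads swing forward as they close: fully open they stand 13 mm farther back than shut.
Start: joints at [-72.938, 4.979, 10.078, 95.1, 0, 90], TCP at [0.161, -0.526, 0.231] pointing down, gripper open.
Joint ranges: [-179.16, 179.16], [-48.56, 103.87], [-65.8, 70.77], [-126.05, 130.52], [-82.76, 87.17], [-180, 180]. Speed limits (degrees/s): [127.2, 127.2, 147.25, 180, 180, 180].

### API

Orientations are given as [roll, pitch, yaw] about the fixed x, y, z axes, in that order (R = Rz(yaw) Ry(pitch) Rx(roll)).
In Python, from workcell import bot gives the robot as it stands.
- The arm moves only by the tool arm_command, never from a script. Its argument "series" is a list of rows, each a list of 4 numbers: the shift along the tool's x, y, z in m, then the turn about the tool's z in rad. A call has exactly 5 rows; each row is the pose to reach, as a shift and turn from the pose commanded when the call began, along the tool's axes at that moment; what a row does not reach only later rows make up. A row lasts 1/10 s, in which the tool goes at most 50 mm and 8.59 degrees, less where a joint would pass 70% of its speed; a pose out of reach is approached as far as the arm can. A call with a gripper value outside its range is refused whole. "hand" is the finger opening in m, from 0 to 0.0854, set as the call begins (left out, the last holds). The fingers move at their own pace and stop on an object; "grip_force" is the grip in N (left out, the last holds). Time passes only in rows, so rows that repeat a pose let the fingers close, or fill a call up. It gives the time, the measured TCP pose, the force, the opening and the grip force at its end, in the units of the state.
- bot.get_obs(): the state, without advancing time (a new reading comes with each control period).
- bot.camera(name): name is "scene" or "side" or "wrist"; returns a dict with "color" (384x512x3 uint8, blue, green, red), "camera_matrix" (3x3 intrinsics, pixels), "xyz" and "orientation" of the camera in the world; the wrist camera has in their place "T_tool_cam" (4x4, takes a point from camera to tool coordinates, whose origin is the TCP and whose axes are the flange's). Camera axes: x right, y up, looking along -z (the intrinsics and any distortion apply to the point x, -y, -z); pixel columns grow to the right and rows downward; lengths in m; the calibration is good to about 2 mm. A picture is of the moment at which its call begins: read the wrist's pose just before it. There is no depth.
- bot.job_done(): hands the job in; it is judged then, once.
Trained networks look in the newest picture that a camera, given by its name, has taken for a name from the list of things; names that differ only in an ending like _2 or _b are one class to them, and where a whole thing is asked for, a point or a joint stands for the part that bears it (a point fixed in the world has none). Each returns a list of dicts, best first, with "confidence" (0 to 1); they miss things now and then, are a little off and sometimes report something else, mostly with a low value. They report only what shows in the picture. A call takes as long as a camera call.
- bot.find_in(camera, target): "location" ([column, row] in pixels, amid what is visible of it).
- bot.mark_of(camera, target): "location" ([column, row] in pixels: a listed point, or the origin of a listed thing).
The state is a dict: "time": time; "q": joint angles; "qd": joint speeds; "joint_efforts": joint torques, N m; "ee_pos": TCP position; "tcp_rot": TCP orientation; "wrist_force": force on the tool from outside, world axes, zero at the start; "torque": the same for the moment, N m; "opening": finger opening in m; "grasp_force": force on a finger pad.
Only numpy, scipy, OpenCV 4.12 (cv2) and the standard library are available. Lean on these libraries where they do the work, as an engineer would, in place of code of your own. Each camera call takes 0.05 s, during which the arm holds its last target. There are 200 camera calls.

### The job

Sort the spiky gold-coloured casting that lies loose on the bench into the tray that already holds another casting like it. First swing the sorter's lever fully over so that its blade leaves the way open to that tray and closes the other side, then drop the casting in through the hopper's mouth on top; leave the lever set and the casting lying in that tray.

Things in the scene. Friction and masses are not known exactly. Their poses are not given: they have to be found in the camera images.
- casting: The casting to sort: raw gold-coloured spiky lump, 31 x 41 x 32 mm (x, y, z; solid core 26 x 36 x 30, the spikes have no substance), about 40 g, lying on the bench in front of the sorter, to its left. Origin at the centre of its underside; z up. Best gripped from above across its x axis (26 mm).
- tray_casting: A like but flatter casting (34 x 43 x 22 mm), lying loose in one of the sorter's two trays, and so showing which tray is wanted; a grey plaster knob lies in the other. Origin at the centre of its underside.
- sorter: Fixed sorter 382 (y) x 102 (x) x 203 mm high. Origin on the bench under its centre; lever and clear pane face -x (the robot), y left, z up. Open hopper mouth on top, centred at x = y = 0: 80 (x) x 100 mm (y), rim at z = 203. Below it a ridge parts two chutes to open wooden trays at y = 78 to 185 and -78 to -185 mm (90 mm deep in x, floor z = 6, walls to z = 45).
- flap (a joint): Lever and blade, one piece, rad: 0 upright, stops at +-0.56, positive leans to the sorter's +y. Pivot axis is sorter's x at y = 0, z = 110 mm. Lever: rod in front with a black 24 mm ball, centre at x = -75, y = 125 sin q, z = 110 + 125 cos q mm; 2 N moves it, it stays put. The 85 mm blade in the hopper leans the same way and closes that side: a part goes to the tray on the other side.

How it is judged:
By the outcome, as a careful person would: the job done as asked, in the order asked, and still so for the second after the job is handed in, with the robot touching nothing.
It also fails if it takes over 51 s, if anything falls off the work surface, if the arm or the gripper's body presses on something with over 40 N, if the wrist force passes 120 N, or if a joint passes its speed limit or range.

## Working session

There is one attempt and no reset: what is moved stays moved. The work goes in short steps, Python scripts to look and compute and a tool call to move; the robot and the scene stay as the last step left them, time stands still between calls to the robot, and variables do not carry over. Pictures are saved under pics/ and viewed, at most 10 in all, crops included, and the job is handed in when it is done.

Besides the shell and the picture viewer there is one more tool, called after "Call:" as a command line: name --pt "numbers of a row" for each row, then --argument value for the rest. arm_command: Moves the arm, as the interface text tells. Its arguments: {"type":"object","properties":{"series":{"type":"array"},"hand":{"type":"number"},"grip_force":{"type":"number"}},"required":["series"]}

```bash
mkdir -p pics
cat > h.py <<'E'
import numpy as np, cv2
from workcell import bot
from scipy.spatial.transform import Rotation as R
def cam(name):
    o=bot.get_obs(); c=bot.camera(name)
    K=np.array(c["camera_matrix"])
    if "T_tool_cam" in c:
        T=np.eye(4);T[:3,:3]=R.from_euler('xyz',o["tcp_rot"],degrees=True).as_matrix();T[:3,3]=o["ee_pos"]
        T=T@np.array(c["T_tool_cam"])
    else:
        T=np.eye(4);T[:3,3]=c["xyz"];a=np.array(c["orientation"])
        T[:3,:3]=a if a.shape==(3,3) else R.from_euler('xyz',a,degrees=True).as_matrix()
    return c,K,T
def ray(K,T,p):
    d=np.linalg.inv(K)@[p[0],p[1],1]; d=T[:3,:3]@(d*[1,-1,-1]); return T[:3,3],d/np.linalg.norm(d)
def tri(rs):
    A=sum(np.eye(3)-np.outer(d,d) for o,d in rs); b=sum((np.eye(3)-np.outer(d,d))@o for o,d in rs)
    x=np.linalg.solve(A,b); return x,[np.linalg.norm((np.eye(3)-np.outer(d,d))@(x-o)) for o,d in rs]
def proj(K,T,X):
    p=T[:3,:3].T@(np.array(X)-T[:3,3]); p=K@(p*[1,-1,-1]); return p[:2]/p[2]
E
python3 - <<'E'
from h import *
print(bot.get_obs())
rs={}
ims=[]
for n in ("scene","side","wrist"):
    c,K,T=cam(n); 
    print(n,{k:(v if k!="color" else 0) for k,v in c.items()})
    cv2.imwrite(f"pics/a_{n}.png",c["color"])
    for t in ("casting","tray_casting","sorter","flap"):
        f=bot.find_in(n,t)[:2]; m=bot.mark_of(n,t)[:2]
        print(n,t,f,m)
        if f: rs.setdefault(t,[]).append((ray(K,T,f[0]["location"])))
        if m: rs.setdefault(t+"_m",[]).append((ray(K,T,m[0]["location"])))
for t,r in rs.items():
    if len(r)>1: print(t,tri(r))
E
```

```text
{'time': 0.0, 'q': array([-7.29368670e+01,  5.01102131e+00,  1.00353761e+01,  9.51008483e+01,
       -4.41972282e-05,  9.00041631e+01]), 'qd': array([-0.03413015,  0.02810923,  0.10334148,  0.04885704,  0.01271401,
        0.0164052 ]), 'joint_efforts': array([-1.37485171e-03, -5.20385563e+01,  4.64808011e+01,  1.61876151e-02,
       -9.97451662e-05,  1.99488460e-05]), 'ee_pos': array([ 0.16131514, -0.52556688,  0.2305921 ]), 'tcp_rot': array([-1.79923507e+02,  4.97551559e-05,  1.70589700e+01]), 'wrist_force': array([-0.41638497, -0.33926368, -0.9479441 ]), 'torque': array([ 0.06067855, -0.0191324 , -0.05031871]), 'grasp_force': 0.0, 'opening': 0.08557377769220055}
scene {'color': 0, 'camera_matrix': array([[455.63914051,   0.        , 255.14904708],
       [  0.        , 455.63914051, 194.1276972 ],
       [  0.        ,   0.        ,   1.        ]]), 'xyz': array([-0.3348464 ,  0.32781949,  0.51742065]), 'orientation': array([  63.71910319,    1.16924154, -100.38040509])}
scene casting [{'location': [182.9, 260.4], 'confidence': 0.72}] [{'location': [281.0, 213.1], 'confidence': 0.57}, {'location': [185.4, 266.3], 'confidence': 0.56}]
scene tray_casting [] [{'location': [339.8, 201.1], 'confidence': 0.55}]
scene sorter [{'location': [278.8, 186.8], 'confidence': 0.57}] [{'location': [280.1, 212.6], 'confidence': 0.57}]Traceback (most recent call last):
  File "<stdin>", line 10, in <module>
ValueError: it knows: casting, sorter, tray_casting
```

View pics/a_scene.png

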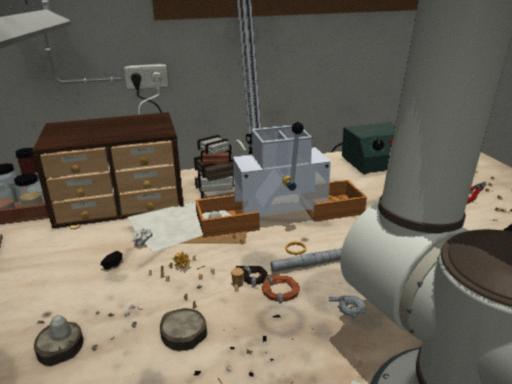

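The scene shows the gold casting at (182,260). The sorter is at about (280,185) and its ball at (297,128). The left tray holds something grey at (210,213), and the right tray something gold-brown at (335,200).

Run:
```python
from h import *
rs={}
for n in ("scene","side","wrist"):
    c,K,T=cam(n); 
    if n!="scene": print(n,K[0,0],T.round(3).tolist())
    cv2.imwrite(f"pics/a_{n}.png",c["color"])
    for t in ("casting","tray_casting","sorter"):
        f=bot.find_in(n,t)[:2]; m=bot.mark_of(n,t)[:3]
        print(n,t,f,m)
        if f: rs.setdefault(t,[]).append((ray(K,T,f[0]["location"])))
    if n=="scene":
        for p in ((297,128),(181,262),(335,201),(211,213)):
            o,d=ray(K,T,p); print(p,[(o+d*(z-o[2])/d[2]).round(3).tolist() for z in (0,.015,.22)])
        cv2.imwrite("pics/a_crop.png",cv2.resize(c["color"][110:290,110:380],(800,533),interpolation=cv2.INTER_CUBIC))
for t,r in rs.items():
    if len(r)>1: print(t,tri(r))
```

```text
scene casting [{'location': [181.8, 260.3], 'confidence': 0.45}] [{'location': [182.1, 264.1], 'confidence': 0.63}]
scene tray_casting [] [{'location': [339.9, 203.1], 'confidence': 0.5}]
scene sorter [{'location': [279.8, 187.5], 'confidence': 0.55}] [{'location': [282.1, 213.1], 'confidence': 0.78}]
(297, 128) [[1.195, -0.095, 0.0], [1.151, -0.083, 0.015], [0.545, 0.085, 0.22]]
(181, 262) [[0.432, 0.348, 0.0], [0.409, 0.347, 0.015], [0.106, 0.339, 0.22]]
(335, 201) [[0.617, -0.036, 0.0], [0.589, -0.026, 0.015], [0.212, 0.119, 0.22]]
(211, 213) [[0.621, 0.27, 0.0], [0.594, 0.272, 0.015], [0.215, 0.295, 0.22]]
side 476.80942930205896 [[0.389, -0.567, 0.726, 1.177], [0.921, 0.257, -0.292, -0.127], [-0.021, 0.783, 0.622, 0.697], [0.0, 0.0, 0.0, 1.0]]
side casting [] [{'location': [322.3, 186.1], 'confidence': 0.56}]
side tray_casting [{'location': [185.1, 288.8], 'confidence': 0.65}] [{'location': [184.2, 288.8], 'confidence': 0.48}]
side sorter [{'location': [244.3, 236.9], 'confidence': 0.91}] [{'location': [254.0, 265.5], 'confidence': 0.65}]
wrist 275.08700959245 [[0.293, 0.904, 0.31, 0.242], [-0.956, 0.277, 0.096, -0.501], [0.001, -0.324, 0.946, 0.374], [0.0, 0.0, 0.0, 1.0]]
wrist casting [] []
wrist tray_casting [] []
wrist sorter [] []
sorter (array([0.56722082, 0.10173632, 0.07324138]), [np.float64(0.013299623996807374), np.float64(0.013299623996807336)])
```

View pics/a_side.png

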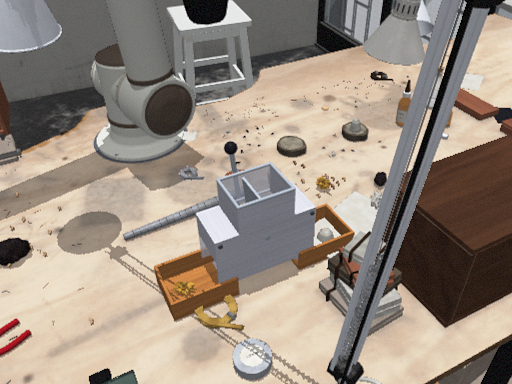

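View pics/a_crop.png

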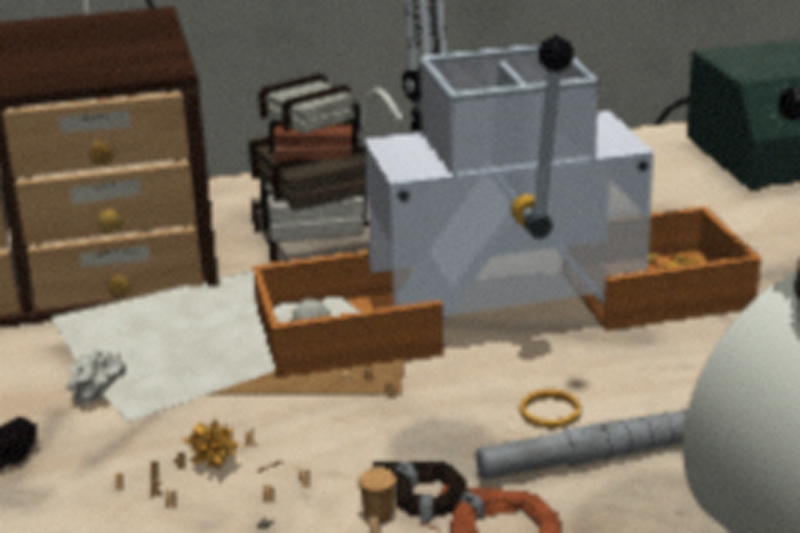

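The gold casting is in the right tray at (184,289) in the side view, and the grey knob is in the left one. So the lever has to go to +y (left). The loose casting is at (323,184) in the side view, and the ball is at (231,147).

Run:
```python
from h import *
from scipy.optimize import least_squares
cs={n:cam(n)[1:] for n in ("scene","side")}
def two(a,b): return tri([ray(*cs["scene"],a),ray(*cs["side"],b)])
for n,a,b in (("cast",(181.5,260.5),(323.5,184)),("ball",(297.5,128),(231,147)),("FL",(257.5,140.4),(275,165)),("FR",(311.5,137),(218,180)),("BL",(251.7,128.6),(296,183)),("BR",(303.5,126),(243,205)),("traycast",(338,199),(184,288))):
    x,e=two(a,b); print(n,x.round(4),e[0].round(4))
ob=[("scene",(257.5,140.4),-1,1),("scene",(311.5,137),-1,-1),("scene",(251.7,128.6),1,1),("scene",(303.5,126),1,-1),
("side",(275,165),-1,1),("side",(218,180),-1,-1),("side",(296,183),1,1),("side",(243,205),1,-1)]
def f(p,full=False):
    c,s=np.cos(p[2]),np.sin(p[2]);r=[]
    for n,px,i,j in ob:
        a,b=i*p[3],j*p[4]; r+=list(proj(*cs[n],[p[0]+c*a-s*b,p[1]+s*a+c*b,.203])-px)
    return r
s=least_squares(f,[.57,.1,0,.043,.053],loss="soft_l1"); print(s.x, np.degrees(s.x[2]), np.round(s.fun,1))
```

```text
cast [0.4162 0.3451 0.0131] 0.001
ball [0.5012 0.0954 0.2346] 0.0001
FL [0.5399 0.1663 0.2007] 0.003
FR [0.5387 0.0548 0.1999] 0.0004
BL [0.6086 0.1699 0.2053] 0.0008
BR [0.6173 0.0601 0.2004] 0.0102
traycast [ 0.5919 -0.0386  0.018 ] 0.0043
[0.57618314 0.11214803 0.06085693 0.03665111 0.05604307] 3.486845096712356 [ 1.9 -0.2 -0.4 -2.1 -0.6  0.8 -3.7 -1.3  0.5 -2.6 -0.   0.1 -0.1  1.4
 -7.5 -0.6]
```

Sorter is at about (0.576, 0.112), ball at (0.501, 0.095, 0.235), casting at (0.416, 0.345). I'm moving to a spot above and to the right of the lever.

Call:
arm_command --pt "0.032 -0.029 -0.008 0" --pt "0.065 -0.058 -0.016 0" --pt "0.097 -0.086 -0.024 0" --pt "0.13 -0.115 -0.032 0" --pt "0.162 -0.144 -0.04 0" --hand 0.0

```text
time: 2.05
ee_pos: [0.2745, -0.3391, 0.2717]
tcp_rot: [180.0, -0.0, 17.0]
wrist_force: [0.3, -1.5, 0.7]
opening: 0.0118
grasp_force: 0.0
```

Call:
arm_command --pt "0.032 -0.029 -0.008 0" --pt "0.065 -0.058 -0.016 0" --pt "0.097 -0.086 -0.024 0" --pt "0.13 -0.115 -0.032 0" --pt "0.162 -0.144 -0.04 0"

```text
time: 2.55
ee_pos: [0.3872, -0.1537, 0.3118]
tcp_rot: [180.0, -0.0, 17.1]
wrist_force: [0.5, -0.1, 0.3]
opening: -0.0003
grasp_force: 0.0
```

Call:
arm_command --pt "0.032 -0.029 -0.008 0.06" --pt "0.065 -0.058 -0.016 0.12" --pt "0.097 -0.086 -0.024 0.18" --pt "0.13 -0.115 -0.032 0.236" --pt "0.162 -0.144 -0.04 0.236"

```text
time: 3.05
ee_pos: [0.4999, 0.0316, 0.3517]
tcp_rot: [180.0, -0.0, 3.6]
wrist_force: [1.2, -1.6, 0.1]
opening: 0.0001
grasp_force: 0.0
```

Run:
```python
from h import *
c,K,T=cam("wrist"); o=bot.get_obs(); print(o["ee_pos"],o["tcp_rot"],o["q"])
cv2.imwrite("pics/b.png",c["color"])
for t in ("casting","tray_casting","sorter"): print(t,bot.find_in("wrist",t)[:2],bot.mark_of("wrist",t)[:2])
```

```text
[0.50238825 0.03572158 0.35106828] [-1.79884665e+02 -3.85638982e-02  4.26046042e+00] [4.00172627e+00 3.23456188e+00 2.19833544e+01 1.08710750e+02
 1.15508340e-01 1.79741265e+02]
casting [{'location': [82.5, 175.8], 'confidence': 0.77}] [{'location': [85.4, 176.3], 'confidence': 0.54}]
tray_casting [{'location': [301.1, 95.3], 'confidence': 0.61}, {'location': [80.6, 176.3], 'confidence': 0.52}] [{'location': [302.7, 94.6], 'confidence': 0.69}]
sorter [{'location': [196.0, 96.3], 'confidence': 0.67}] [{'location': [211.2, 95.8], 'confidence': 0.78}]
```

View pics/b.png

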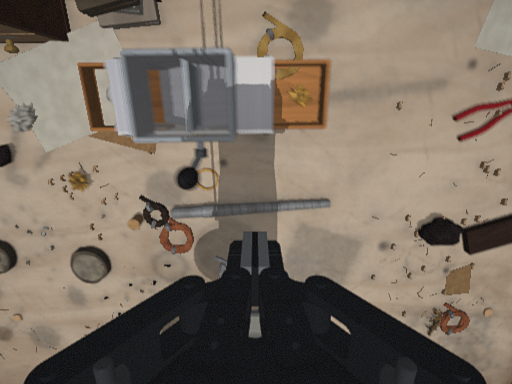

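The wrist view from above shows the hopper rim at about (122–235, 48–140), the ball at (188,178) and the casting at (80,180). The tray casting is at (300,95), in the right-hand tray. Joint 6 is near its limit, so from here I'll turn yaw upward.

Run:
```python
from h import *
c,K,T=cam("wrist"); o=bot.get_obs(); print(o["ee_pos"],o["tcp_rot"])
im=c["color"]; print(np.abs(im.astype(int)-cv2.imread("pics/b.png")).mean())
def at(p,z):
    a,d=ray(K,T,p); return (a+d*(z-a[2])/d[2]).round(4)
for n,p,z in (("rimBL",(122,52),.203),("rimBR",(233,48),.203),("rimFR",(235,135),.203),("rimFL",(130,140),.203),("trBR",(329,59),.045),("trFR",(327,128),.045),("tlBL",(79,64),.045),("tlFL",(89,131),.045),("ball",(188,178),.234),("cast",(80,180),.015),("traycast",(300,95),.016)): print(n,at(p,z))
cv2.imwrite("pics/c.png",cv2.resize(im[30:210,40:340],(800,480),interpolation=cv2.INTER_CUBIC))
```

```text
[0.49875693 0.02882581 0.35154926] [ 1.79992095e+02 -2.35715787e-02  3.42882304e+00]
4.864139133029514
rimBL [0.6143 0.1625 0.203 ]
rimBR [0.6241 0.0567 0.203 ]
rimFR [0.5422 0.0518 0.203 ]
rimFL [0.5304 0.1621 0.203 ]
trBR [ 0.6402 -0.0739  0.045 ]
trFR [ 0.54   -0.0856  0.045 ]
tlBL [0.611  0.2978 0.045 ]
tlFL [0.5123 0.2962 0.045 ]
ball [0.5018 0.0946 0.234 ]
cast [0.4178 0.3418 0.015 ]
traycast [ 0.5875 -0.0412  0.016 ]
```

View pics/c.png

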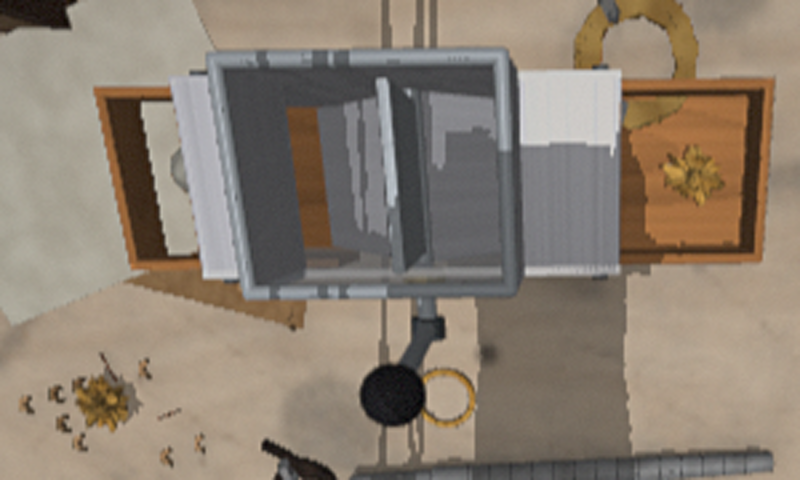

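Tray corners give the sorter pose as (0.577, 0.109) with yaw about 4.4°. I'll turn the closed fingers to yaw 94° and come down beside the ball.

Call:
arm_command --pt "0 0 0.014 -0.14" --pt "0 0 0.028 -0.28" --pt "0 0 0.042 -0.42" --pt "0 0 0.056 -0.56" --pt "0 0 0.07 -0.7"

```text
time: 3.95
ee_pos: [0.4988, 0.0288, 0.281]
tcp_rot: [180.0, -0.0, 43.9]
wrist_force: [0.6, -0.4, -0.2]
opening: 0.0
grasp_force: 0.0
```

Call:
arm_command --pt "0 0 0.01 -0.14" --pt "0 0 0.02 -0.28" --pt "0 0 0.03 -0.42" --pt "0 0 0.04 -0.56" --pt "0 0 0.05 -0.7"

```text
time: 4.45
ee_pos: [0.4988, 0.0287, 0.2312]
tcp_rot: [180.0, -0.0, 84.0]
wrist_force: [-0.1, -0.1, -0.6]
opening: 0.0
grasp_force: 0.0
```

Call:
arm_command --pt "0 0 0.01 -0.1" --pt "0 0 0.022 -0.185" --pt "0 0 0.022 -0.185" --pt "0 0 0.022 -0.185" --pt "0 0 0.022 -0.185"

```text
time: 4.95
ee_pos: [0.4993, 0.0294, 0.2101]
tcp_rot: [179.9, 0.0, 94.2]
wrist_force: [-0.3, -0.3, -0.6]
opening: 0.0
grasp_force: 0.0
```

Call:
arm_command --pt "0.02 0 0 0" --pt "0.04 0 0 0" --pt "0.055 0 0 0" --pt "0.07 0 0 0" --pt "0.085 0 0 0"

```text
time: 5.45
ee_pos: [0.4928, 0.1153, 0.2095]
tcp_rot: [180.0, 0.0, 94.3]
wrist_force: [0.9, -1.9, -1.2]
opening: 0.0002
grasp_force: 1.1
```

Call:
arm_command --pt "0.006 0 0 0" --pt "0.012 0 0 0" --pt "0.018 0 0 0" --pt "0.024 0 0 0" --pt "0.028 0 0 0"

```text
time: 5.95
ee_pos: [0.4906, 0.1427, 0.2092]
tcp_rot: [-180.0, 0.0, 94.3]
wrist_force: [-0.5, -1.8, -2.0]
opening: 0.0004
grasp_force: 1.3
```

Call:
arm_command --pt "0.001 0 0 0" --pt "0.002 0 0 0" --pt "0.003 0 0 0" --pt "0.004 0 0 0" --pt "0.004 0 0 0"

```text
time: 6.45
ee_pos: [0.4904, 0.1464, 0.2093]
tcp_rot: [180.0, -0.0, 94.3]
wrist_force: [0.2, -2.4, -2.7]
opening: 0.0002
grasp_force: 1.1
```

Call:
arm_command --pt "0.001 0 0 0" --pt "0.002 0 0 0" --pt "0.003 0 0 0" --pt "0.003 0 0 0" --pt "0.003 0 0 0"

```text
time: 6.95
ee_pos: [0.4901, 0.1492, 0.2092]
tcp_rot: [-180.0, 0.0, 94.3]
wrist_force: [-0.5, -4.5, -0.8]
opening: 0.0004
grasp_force: 2.6
```

Call:
arm_command --pt "0.001 0 0 0" --pt "0.002 0 0 0" --pt "0.002 0 0 0" --pt "0.003 0 0 0" --pt "0.003 0 0 0"

```text
time: 7.45
ee_pos: [0.49, 0.15, 0.2091]
tcp_rot: [-180.0, 0.3, 94.2]
wrist_force: [1.1, -17.9, -0.6]
opening: -0.0
grasp_force: 9.0
```

At the stop (18 N for under 1 mm of travel). Backing off and heading to the casting.

Call:
arm_command --pt "-0.02 0 0 0" --pt "-0.04 0 0 0" --pt "-0.04 0 -0.04 0" --pt "-0.04 0 -0.08 0" --pt "-0.04 0 -0.12 0"

```text
time: 7.95
ee_pos: [0.4927, 0.113, 0.331]
tcp_rot: [180.0, -0.1, 94.4]
wrist_force: [0.5, 0.2, 0.2]
opening: -0.0004
grasp_force: 0.0
```

Call:
arm_command --pt "0.04 -0.013 0 0" --pt "0.08 -0.026 0 0" --pt "0.12 -0.039 0 0" --pt "0.16 -0.052 0.0 0" --pt "0.192 -0.062 0.03 0" --hand 0.0854

```text
time: 8.45
ee_pos: [0.4161, 0.3024, 0.3025]
tcp_rot: [179.7, -0.3, 94.4]
wrist_force: [1.0, -0.2, 0.3]
opening: 0.0718
grasp_force: 0.0
```

Call:
arm_command --pt "0 0 0.04 0" --pt "0 0 0.08 0" --pt "0 0 0.1 0" --pt "0 0 0.1 0" --pt "0 0 0.1 0"

```text
time: 8.95
ee_pos: [0.4165, 0.2997, 0.2003]
tcp_rot: [180.0, -0.1, 94.4]
wrist_force: [0.1, -0.8, 1.8]
opening: 0.0852
grasp_force: 0.0
```

Run:
```python
from h import *
bot.camera("wrist")
c,K,T=cam("wrist"); o=bot.get_obs(); print(o["time"],o["ee_pos"],o["tcp_rot"],o["q"])
f=bot.find_in("wrist","casting"); m=bot.mark_of("wrist","casting"); print(f,m)
im=c["color"]
hsv=cv2.cvtColor(im,cv2.COLOR_BGR2HSV)
mask=cv2.inRange(hsv,(12,120,60),(32,255,255))
u,v=map(int,f[0]["location"]) if f else (256,150)
w=np.zeros_like(mask); w[max(0,v-50):v+50,max(0,u-50):u+50]=1; mask*=w
a,d=ray(K,T,f[0]["location"]); print("z.015",a+d*(.015-a[2])/d[2])
cs,Ks,Ts=cam("scene"); fs=bot.find_in("scene","casting"); print(fs)
pts=[ray(K,T,f[0]["location"]),ray(*cam("side")[1:],(323.5,184))]
if fs: pts.append(ray(Ks,Ts,fs[0]["location"]))
print(tri(pts))
g=[]
for y,x in zip(*np.nonzero(mask)):
    a,d=ray(K,T,(x,y)); g.append((a+d*(.015-a[2])/d[2])[:2])
g=np.array(g,np.float32)*1000; print(g.mean(0),len(g)); print("rect",cv2.minAreaRect(g)); C=np.cov(g.T); w,V=np.linalg.eigh(C); print(np.sqrt(w)*4,V)
A=cv2.resize(im[max(0,v-50):v+50,max(0,u-50):u+50],(400,400),interpolation=cv2.INTER_CUBIC)
B=cv2.resize(cs["color"][100:220,180:370],(633,400),interpolation=cv2.INTER_CUBIC)
cv2.imwrite("pics/d.png",cv2.resize(np.hstack([A,B]),(800,310)))
```

```text
9.05 [0.41713145 0.29986982 0.201299  ] [ 1.79867981e+02 -1.04843818e-01  9.43546829e+01] [ 3.57002407e+01 -6.97695324e-01  8.97503228e-01  9.14279088e+01
  2.08650999e-02  1.21345709e+02]
[{'location': [256.1, 124.4], 'confidence': 0.76}] [{'location': [257.9, 126.1], 'confidence': 0.86}]
z.015 [0.41644084 0.35055414 0.015     ]
[{'location': [183.3, 260.2], 'confidence': 0.6}]
(array([0.41635684, 0.34570454, 0.01272216]), [np.float64(0.00460346131986885), np.float64(0.0015329560860967088), np.float64(0.0033190999275183155)])
[415.8431 346.9795] 595
rect ((415.4068908691406, 358.798828125), (43.63326644897461, 59.10407257080078), 8.09407901763916)
[35.77404349 42.48380137] [[-0.984497    0.17540144]
 [ 0.17540144  0.984497  ]]
```

View pics/d.png

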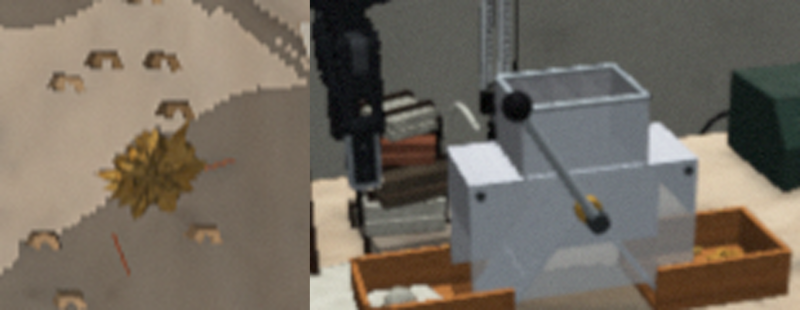

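The lever leans fully left, at its stop. The casting is centred near wrist pixel (254,129). Next I'll check its long axis with a cleaned mask.

Run:
```python
from h import *
c,K,T=cam("wrist"); im=c["color"]; hsv=cv2.cvtColor(im,cv2.COLOR_BGR2HSV)
for lo in (100,130,150):
    m=cv2.inRange(hsv,(14,lo,30),(32,255,255)); m=cv2.morphologyEx(m,cv2.MORPH_CLOSE,np.ones((3,3)))
    m=cv2.morphologyEx(m,cv2.MORPH_OPEN,cv2.getStructuringElement(cv2.MORPH_ELLIPSE,(9,9)))
    n,l,s,ce=cv2.connectedComponentsWithStats(m)
    i=1+np.argmin([np.hypot(*(ce[k]-[255,128])) for k in range(1,n)])
    g=[]
    for y,x in zip(*np.nonzero(l==i)):
        a,d=ray(K,T,(x,y)); g.append((a+d*(.018-a[2])/d[2])[:2])
    g=np.array(g,np.float32)*1000; w,V=np.linalg.eigh(np.cov(g.T))
    print(lo,s[i],ce[i],g.mean(0),np.sqrt(w)*4,V[:,1],cv2.minAreaRect(g), np.ptp(g,0))
```

```text
100 [240 117  30  24 527] [255.19734345 128.5085389 ] [415.52094 345.60968] [25.40464898 35.43089999] [-0.90545859 -0.42443461] ((414.6652526855469, 345.4844055175781), (33.81180953979492, 26.200035095214844), 5.328516006469727) [33.53534  27.330383]
130 [242 117  28  23 484] [255.58057851 128.33471074] [415.9504  345.84253] [24.83816929 33.18911933] [-0.87412926 -0.48569335] ((415.79913330078125, 346.0984191894531), (31.438995361328125, 25.095943450927734), 4.333234786987305) [31.109589 26.161682]
150 [243 117  27  23 402] [255.5920398  127.55472637] [415.89276 346.7373 ] [22.59833446 34.13378972] [-0.90911825 -0.41653813] ((415.4328308105469, 347.22418212890625), (31.903091430664062, 22.620254516601562), 21.33531951904297) [30.020966 25.554443]
```

Long axis lies at about 25°, so I'll grip at yaw 205°. Centre (0.416, 0.346).

Call:
arm_command --pt "0.01 0.0 0 -0.14" --pt "0.02 0.001 0 -0.28" --pt "0.03 0.002 0 -0.42" --pt "0.04 0.003 0 -0.56" --pt "0.046 0.003 0 -0.7"

```text
time: 9.85
ee_pos: [0.4162, 0.346, 0.1994]
tcp_rot: [180.0, -0.0, 134.8]
wrist_force: [-0.5, 0.4, 0.2]
opening: 0.0855
grasp_force: 0.0
```

Call:
arm_command --pt "0 0 0.02 -0.14" --pt "0 0 0.04 -0.28" --pt "0 0 0.06 -0.42" --pt "0 0 0.08 -0.56" --pt "0 0 0.1 -0.7"

```text
time: 10.35
ee_pos: [0.4161, 0.3454, 0.0986]
tcp_rot: [180.0, 0.0, 174.9]
wrist_force: [0.1, -0.9, 0.3]
opening: 0.0852
grasp_force: 0.0
```

Call:
arm_command --pt "0 0 0.01 -0.14" --pt "0 0 0.02 -0.28" --pt "0 0 0.03 -0.42" --pt "0 0 0.03 -0.53" --pt "0 0 0.03 -0.53"

```text
time: 10.85
ee_pos: [0.416, 0.3453, 0.0691]
tcp_rot: [-180.0, -0.0, -155.0]
wrist_force: [-0.7, 0.6, 0.0]
opening: 0.0854
grasp_force: 0.0
```

Run:
```python
from h import *
c,K,T=cam("wrist"); o=bot.get_obs(); print(o["ee_pos"],o["tcp_rot"])
cv2.imwrite("pics/e.png",c["color"]); p=[proj(K,T,[.416,.346,.015]),proj(K,T,o["ee_pos"])]; print(p,bot.find_in("wrist","casting"))
```

```text
[0.41608663 0.34541253 0.06940563] [ 1.79997974e+02  9.93503580e-04 -1.55205817e+02]
[array([256.04181333, 207.79971912]), array([255.44996262, 243.57236677])] [{'location': [257.5, 204.6], 'confidence': 0.93}]
```

View pics/e.png

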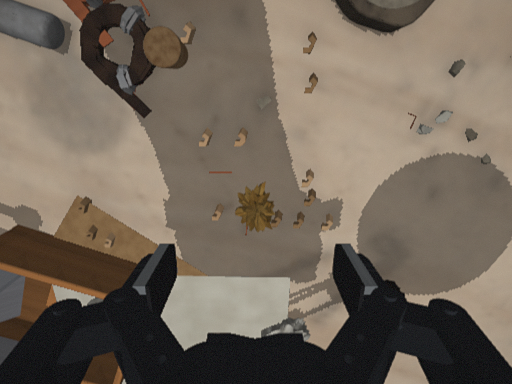

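The casting lies between the jaws at (256,207), with its long axis along the pads. Descending and gripping.

Call:
arm_command --pt "0 0 0.02 0" --pt "0 0 0.04 0" --pt "0 0 0.055 0" --pt "0 0 0.063 0" --pt "0 0 0.065 0"

```text
time: 11.45
ee_pos: [0.4157, 0.3451, 0.0036]
tcp_rot: [-180.0, -0.1, -155.1]
wrist_force: [0.1, 0.7, -0.4]
opening: 0.0854
grasp_force: 0.0
```

Call:
arm_command --pt "0 0 0 0" --pt "0 0 0 0" --pt "0 0 0 0" --pt "0 0 0 0" --pt "0 0 0 0" --hand 0.0 --grip_force 35

```text
time: 11.95
ee_pos: [0.4164, 0.3457, 0.005]
tcp_rot: [180.0, 0.1, -155.1]
wrist_force: [-0.2, -0.6, 3.7]
opening: 0.026
grasp_force: 35.5
```

Call:
arm_command --pt "0 0 0 0" --pt "0 0 0 0" --pt "0 0 0 0" --pt "0 0 0 0" --pt "0 0 0 0"

```text
time: 12.45
ee_pos: [0.4164, 0.3457, 0.0049]
tcp_rot: [180.0, 0.1, -155.1]
wrist_force: [-1.4, -0.8, 5.6]
opening: 0.0258
grasp_force: 35.6
```

Call:
arm_command --pt "0 0 -0.02 0" --pt "0 0 -0.06 0" --pt "0 0 -0.11 0" --pt "0 0 -0.16 0" --pt "0 0 -0.2 0"

```text
time: 12.95
ee_pos: [0.416, 0.3454, 0.2071]
tcp_rot: [180.0, 0.1, -155.1]
wrist_force: [0.8, 0.7, 0.2]
opening: 0.0261
grasp_force: 35.0
```

Call:
arm_command --pt "0 0 -0.03 0" --pt "-0.003 -0.02 -0.06 0" --pt "-0.007 -0.055 -0.085 0" --pt "-0.013 -0.1 -0.085 0" --pt "-0.019 -0.145 -0.085 0"

```text
time: 13.45
ee_pos: [0.4951, 0.2209, 0.29]
tcp_rot: [-180.0, 0.1, -155.0]
wrist_force: [1.4, 0.4, -1.3]
opening: 0.026
grasp_force: 35.0
```

Call:
arm_command --pt "-0.006 -0.045 0 0.1" --pt "-0.011 -0.085 0 0.2" --pt "-0.016 -0.125 0 0.3" --pt "-0.02 -0.15 0 0.36" --pt "-0.02 -0.156 0 0.36"

```text
time: 13.95
ee_pos: [0.5793, 0.0866, 0.2882]
tcp_rot: [-180.0, -0.1, -175.9]
wrist_force: [-0.5, 1.1, -0.6]
opening: 0.026
grasp_force: 35.0
```

Run:
```python
from h import *
bot.camera("wrist")
c,K,T=cam("wrist"); o=bot.get_obs(); print(o["time"],o["ee_pos"],o["tcp_rot"],o["opening"],o["q"][5])
s=cam("side")[0]["color"]; B=cv2.resize(s[80:340,110:400],(428,384),interpolation=cv2.INTER_CUBIC)
cv2.imwrite("pics/f.png",cv2.resize(np.hstack([c["color"],B]),(800,327)))
```

```text
14.05 [0.57837442 0.0882801  0.28867948] [ 1.79997445e+02 -6.87981248e-02 -1.75705959e+02] 0.025448182570608633 4.3805080731048855
```

View pics/f.png

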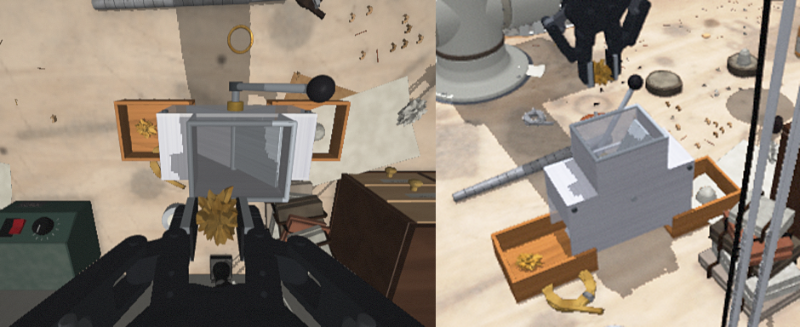

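The casting is held over the mouth. The blade leans toward the left tray, and the lever is still set. Lowering to just above the rim and releasing.

Call:
arm_command --pt "0 0 0.02 0" --pt "0 0 0.04 0" --pt "0 0 0.06 0" --pt "0 0 0.074 0" --pt "0 0 0.074 0"

```text
time: 14.6
ee_pos: [0.5769, 0.0902, 0.2135]
tcp_rot: [180.0, -0.2, -175.5]
wrist_force: [-0.4, 0.3, -0.5]
opening: 0.0258
grasp_force: 35.0
```

Call:
arm_command --pt "0 0 0 0" --pt "0 0 0 0" --pt "0 0 0 0" --pt "0 0 0 0" --pt "0 0 0 0" --hand 0.055

```text
time: 15.1
ee_pos: [0.5784, 0.0889, 0.2156]
tcp_rot: [180.0, 0.0, -175.7]
wrist_force: [-0.1, 0.5, 0.3]
opening: 0.0547
grasp_force: 0.0
```

Call:
arm_command --pt "0 0 -0.03 0" --pt "0 0 -0.07 0" --pt "0 0 -0.11 0" --pt "0 0 -0.13 0" --pt "0 0 -0.13 0"

```text
time: 15.6
ee_pos: [0.5789, 0.0889, 0.3486]
tcp_rot: [180.0, 0.3, -175.7]
wrist_force: [-0.2, 0.6, 0.6]
opening: 0.0548
grasp_force: 0.0
```

Run:
```python
from h import *
for _ in range(8): bot.camera("wrist")
c,K,T=cam("wrist"); o=bot.get_obs(); print(o["time"],o["ee_pos"],o["opening"])
s=cam("side")[0]["color"]; print(bot.find_in("side","tray_casting"),bot.find_in("side","casting"))
B=cv2.resize(s[80:340,110:400],(428,384),interpolation=cv2.INTER_CUBIC)
cv2.imwrite("pics/g.png",cv2.resize(np.hstack([c["color"],B]),(800,327)))
```

```text
16.05 [0.57810684 0.08886748 0.3447019 ] 0.05496601299300353
[{'location': [175.5, 292.5], 'confidence': 0.62}] [{'location': [199.7, 281.1], 'confidence': 0.63}]
```

View pics/g.png

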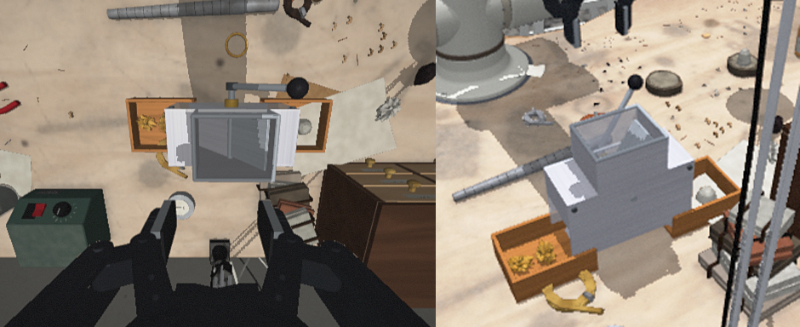

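Both castings lie in the right-hand tray, at side-crop (520,265) and (546,252). The lever is still set and the robot is clear.

```bash
python3 -c "
from workcell import bot
print(bot.job_done())"
```

```text
the job is handed in; nothing more can be done
None
```

The lever is fully over to the left, the casting went in through the hopper's mouth and lies in the right-hand tray beside its like, and the job was handed in at about 16 s with the robot clear.

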